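# Load the bench reader and slide its tray up to the hidden buffer

## Robot

A 6-joint arm with a two-finger parallel gripper is mounted at the origin on the work surface. World frame = base frame: x ahead of the robot, y to its left, z up, the work surface at z = 0. Lengths are in m, angles in rad, forces in N, time in s.
With the tool pointing down it reaches from about 0.225 to 0.875 m from the base axis. Payload 3.4 kg.
Tool frame: the origin (TCP) lies at the very end of the fingers, on their centre line; the grasp point (between the pads) lies 19 mm behind it; z points along the fingers, y is the direction in which the jaws open and shut (so a half turn about z gives the same grasp; the last joint's range is limited). The gripper opens to 85 mm and grips with 20 to 120 N. Pads are 22 mm wide; open, the fingers measure 114 mm over their backs; the gripper's body (76 mm by 85 mm) begins 54 mm behind the grasp point. The pads swing forward as they close: fully open they stand 13 mm farther back than shut.
Start: joints at [-1.305, 0.276, 1.505, -0, 1.361, -0.121], TCP at [0.217, -0.533, 0.231] pointing down, gripper open.
Joint ranges: [-2.89, 2.89], [-0.75, 2.08], [0.22, 2.7], [-1.18, 4.32], [0.11, 2.71], [-2.7, 2.7]. Speed limits (rad/s): [2.57, 2.57, 3.14, 3.14, 3.14, 3.14].

## Interface

Orientations are given as a unit quaternion [w, x, y, z].
In Python, from rig import telemetry, imaging, manip, finder gives the robot as it stands.
- The arm moves only by the tool arm_command, never from a script. Its argument "steps" is a list of rows, each a list of 3 entries, a list of its own where there are three numbers: the turn, a rotation vector about the world's x, y, z in rad, then the shift along the world's x, y, z in mm, then the closure in counts, from 0 (fully open) to 255 (shut). In form: [[[rx, ry, rz], [dx, dy, dz], grip], ...]. A call has 1 to 20 rows; each row shifts and turns the commanded pose from where the row before left it; what a row does not reach is not made up. A row lasts 1/8 s, in which the tool goes at most 62.5 mm and 10.7 degrees, less where a joint would pass 70% of its speed; a pose out of reach is approached as far as the arm can. A call is refused whole if a number of a shift passes 62.5 or a number of a turn 0.188, either way. A call with a gripper value outside its range is refused whole. The fingers move at their own pace and stop on an object; "newtons" is the grip in N (left out, the last holds). Time passes only in rows, so rows that do not move let the fingers close. It gives the time, the measured TCP pose, the force and the opening at its end, in the units of the state.
- telemetry.get_state(): the state, without advancing time (a new reading comes with each control period).
- imaging.get_image(name): name is "scene" or "top" or "wrist"; returns the picture (384x512x3 uint8, blue, green, red); there is no depth.
- imaging.camera_params(name): a dict with "intrinsics" (3x3 intrinsics, pixels), "R" (3x3) and "t" (3): a world point X has camera coordinates R X + t. Camera axes: x right, y down, z forward; pixel columns grow to the right and rows downward; lengths in m; the calibration is good to about 2 mm. A picture is of the moment at which its call begins: read the wrist's pose just before it. camera_params takes no time and is no camera call; for the wrist camera it gives the pose at the moment of the call.
- manip.sign_off(): hands the job in, once; it reports no verdict.
Trained networks look in the newest picture that a camera, given by its name, has taken for a name from the list of things; names that differ only in an ending like _2 or _b are one class to them, and where a whole thing is asked for, a point or a joint stands for the part that bears it (a point fixed in the world has none). Each returns a list of dicts, best first, with "score" (0 to 1); they miss things now and then, are a little off and sometimes report something else, mostly with a low value. They report only what shows in the picture. A call takes as long as a camera call. They do not tell look-alikes from the thing itself.
- finder.cut_out(camera, thing): "pixels" (384x512 bool, what is visible of it) and "extent" ([left, top, width, height] in pixels, round what is visible of it).
The state is a dict: "clock": time; "qpos": joint angles; "qd": joint speeds; "effort": joint torques, N m; "position": TCP position; "ee_rot": TCP orientation; "contact_force": force on the tool from outside, world axes, zero at the start; "moment": the same for the moment, N m; "width": finger opening in m.
Only numpy, scipy, OpenCV 4.12 (cv2) and the standard library are available. Lean on these libraries where they do the work, as an engineer would, in place of code of your own. Each camera call takes 0.05 s, during which the arm holds its last target.

## Task

Stand the tall steel sample cup upright on the round mark in the tray of the bench reader. Then slide the tray by its handle in under the hood until you feel it pressing on the sprung buffer hidden inside; do not ram it, let go and leave the tray resting against the buffer with the cup still standing on the mark. Leave the short cup, the dish and the jar where they are.

Things in the scene. Friction and masses are not known exactly. Their poses are not given: they have to be found in the camera images.
- tall_cup: The sample cup to load: plain closed steel cylinder 46 mm in diameter and 60 mm tall, 0.11 to 0.22 kg, standing on the bench. It has the same diameter as the short cup. Origin: centre of its underside, z up.
- tray: Steel tray, loose in the reader's straight guides, 0.4 to 0.65 kg, 200 mm long (its x), 100 mm wide (its y), walls 16 mm high and 4 mm thick, floor 4 mm thick. It slides along its own +x axis, towards and under the hood. Origin: centre of its underside. Tray and cup slide with a friction of about 2 to 7 N.
- tray_handle (a point): Grip point on the tray's handle, an upright black plate 14 mm thick along the tray's x, 44 mm wide along its y, its top 20 mm above this point, free on both faces down to the tray walls 39 mm below this point. It stands at the tray's -x end, 88 mm from the tray's centre.
- tray_mark (a point): Centre of the round mark (60 mm ring) on the tray's inner floor, where the cup stands, 45 mm from the tray's centre towards +x (towards the hood).
- dock: The reader, fixed on the bench: bed 8 mm thick, 480 mm long (x), 124 mm wide, guides 22 mm high, a white hood over its +x end: mouth at x = +55 mm, 144 mm wide, top 106 mm above the bench, 98 mm high inside. Origin: on the bed's centre line at bench height; the tray slides along +x and starts with its centre at x = -130 to -100 mm.
- buffer (a joint): Sprung buffer hidden under the hood: 0 m free, grows as the tray's +x end presses it, 0.05 m at its end; 0.5 N per mm. Its free face lies somewhere from x = +120 to +170 mm in the dock's frame, new each time. After letting go, the tray's friction keeps the tray pressed on it by half a centimetre or more; else it springs back. Over 35 mm counts as rammed.
- short_cup: Bystander: closed steel cylinder 46 mm in diameter and 28 mm tall, on the bench. Origin: centre of its underside.
- dish: Bystander: open steel bowl 76 mm across and 24 mm tall, on the bench. Origin: centre of its underside.
- jar: Bystander: clear jar with a white cap, 56 mm in diameter and 80 mm tall, on the bench. Origin: centre of its underside.
Things that resemble listed ones, but are neither listed nor needed, are in the scene too. Of the things shaped like the tray, the steel one is meant.

How it is judged:
By the outcome, as a careful person would: the job done as asked, in the order asked, and still so for the second after the job is handed in, with the robot touching nothing.
It also fails if it takes over 64 s, if anything falls off the work surface, if the arm or the gripper's body presses on something with over 40 N, if the wrist force passes 120 N, or if a joint passes its speed limit or range.

## Working session

There is one attempt and no reset: what is moved stays moved. The work goes in short steps, Python scripts to look and compute and a tool call to move; the robot and the scene stay as the last step left them, time stands still between calls to the robot, and variables do not carry over. Pictures are saved under pics/ and viewed, and the job is handed in when it is done.

Besides the shell and the picture viewer there is one more tool, called after "Request:" as name(argument=value, ...), one argument or row to a line, values as JSON. arm_command: Moves the arm, as the interface text tells. Its arguments: {"type":"object","properties":{"steps":{"type":"array"},"newtons":{"type":"number"}},"required":["steps"]}

```bash
mkdir -p pics; ls; python3 - <<'E'
from rig import telemetry, imaging
import cv2,json,numpy as np
s=telemetry.get_state();print({k:np.round(v,3).tolist() for k,v in s.items()})
for n in ("scene","top"):
    cv2.imwrite(f"pics/{n}0.png",imaging.get_image(n))
    p=imaging.camera_params(n);print(n,{k:np.round(v,3).tolist() for k,v in p.items()})
E
```

```text
pics
{'clock': 0.0, 'qpos': [-1.305, 0.277, 1.506, -0.0, 1.361, -0.121], 'qd': [-0.001, -0.0, -0.001, 0.001, 0.002, 0.002], 'effort': [0.0, -41.677, -24.581, 0.0, 0.011, 0.0], 'position': [0.217, -0.532, 0.23], 'ee_rot': [-0.001, 0.981, 0.192, -0.0], 'contact_force': [-0.032, -0.18, -0.13], 'moment': [0.037, 0.037, 0.029], 'width': 0.085}
scene {'intrinsics': [[382.732, 0.0, 256.308], [0.0, 382.732, 194.416], [0.0, 0.0, 1.0]], 'R': [[-0.656, 0.754, -0.013], [0.641, 0.549, -0.536], [-0.397, -0.36, -0.844]], 't': [0.317, -0.271, 1.244]}
top {'intrinsics': [[388.697, 0.0, 257.534], [0.0, 388.697, 193.009], [0.0, 0.0, 1.0]], 'R': [[-0.007, -1.0, 0.015], [-0.987, 0.004, -0.161], [0.161, -0.016, -0.987]], 't': [-0.008, 0.481, 0.899]}
```

View pics/scene0.png

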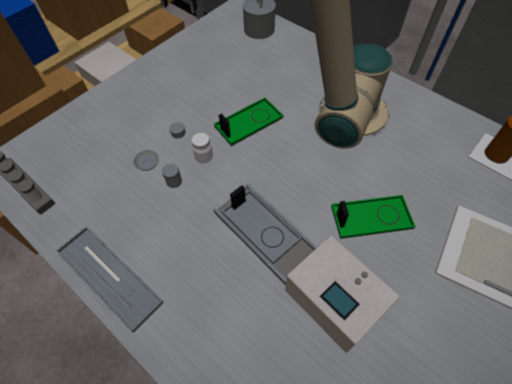

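View pics/top0.png

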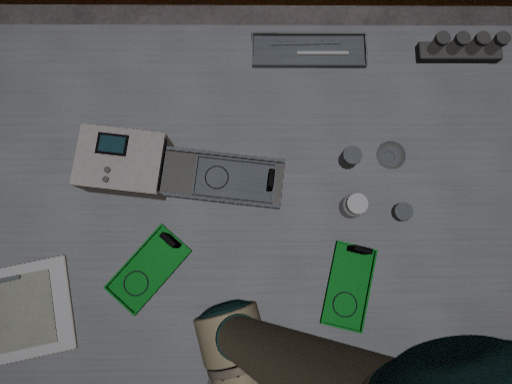

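```bash
cat > h.py <<'E'
from rig import telemetry, imaging, manip, finder
import cv2,numpy as np
def par(n):
    p=imaging.camera_params(n);return np.array(p["intrinsics"]),np.array(p["R"]),np.array(p["t"])
def ray(P,u,v,z):
    K,R,t=P;d=R.T@np.linalg.inv(K)@np.array([u,v,1.]);c=-R.T@t
    return c+d*(z-c[2])/d[2]
def proj(P,X):
    K,R,t=P;q=K@(R@np.array(X)+t);return q[:2]/q[2]
E
python3 - <<'E'
from h import *
ims={n:imaging.get_image(n) for n in("scene","top")}
for n in ims:
    P=par(n)
    for th in("tall_cup","short_cup","tray","tray_handle","jar","dish","dock"):
        for d in finder.cut_out(n,th)[:3]:
            m=d["pixels"];v,u=np.nonzero(m);print(n,th,round(d["score"],2),d["extent"],round(u.mean(),1),round(v.mean(),1),np.round(ray(P,u.mean(),v.mean(),0.03),3))
im=ims["top"]
cv2.imwrite("pics/tc.png",cv2.resize(im[110:220,60:300],None,fx=3.3,fy=3.3,interpolation=cv2.INTER_CUBIC))
a=cv2.resize(im[125:235,320:430],None,fx=3.5,fy=3.5,interpolation=cv2.INTER_CUBIC)
b=cv2.resize(ims["scene"][105:215,120:230],None,fx=3.5,fy=3.5,interpolation=cv2.INTER_CUBIC)
cv2.imwrite("pics/cups.png",np.hstack([a,b]))
E
```

```text
scene tall_cup 0.9 [161.0, 166.7, 22.4, 19.2] 172.1 175.4 [ 0.569 -0.239  0.03 ]
scene short_cup 0.78 [171.0, 121.1, 14.6, 19.5] 177.2 129.7 [ 0.442 -0.355  0.03 ]
scene tray 0.97 [215.2, 99.9, 67.7, 45.5] 247.6 121.0 [ 0.276 -0.215  0.03 ]
scene tray 0.74 [224.3, 184.3, 75.7, 81.3] 259.9 224.5 [0.526 0.05  0.03 ]
scene tray 0.6 [217.0, 185.5, 181.0, 166.6] 327.0 283.5 [0.542 0.274 0.03 ]
scene tray_handle 0.87 [209.5, 96.1, 72.8, 49.9] 247.8 120.8 [ 0.275 -0.215  0.03 ]
scene tray_handle 0.6 [221.8, 187.8, 79.0, 73.2] 259.9 224.6 [0.526 0.051 0.03 ]
scene tray_handle 0.56 [333.8, 194.6, 82.3, 46.8] 372.0 216.4 [0.317 0.257 0.03 ]
scene jar 0.86 [192.6, 134.5, 20.8, 29.6] 202.1 147.7 [ 0.443 -0.247  0.03 ]
scene dish 0.86 [134.1, 151.2, 23.4, 17.9] 145.9 159.9 [ 0.581 -0.338  0.03 ]
scene dish 0.4 [171.1, 124.0, 13.2, 17.0] 177.2 130.1 [ 0.444 -0.354  0.03 ]
scene dock 0.91 [215.2, 189.4, 182.0, 163.1] 329.4 285.4 [0.542 0.281 0.03 ]
top tall_cup 0.82 [336.9, 149.1, 23.6, 23.0] 350.2 157.2 [ 0.572 -0.241  0.03 ]
top tall_cup 0.19 [339.4, 193.9, 24.0, 21.8] 353.1 205.9 [ 0.45  -0.243 
[... 154 characters left out ...]
0.046 0.03 ]
top tray 0.81 [318.7, 242.6, 58.0, 91.3] 348.3 287.5 [ 0.256 -0.223  0.03 ]
top tray 0.77 [105.6, 223.7, 83.2, 93.8] 147.5 269.8 [0.301 0.249 0.03 ]
top tray 0.6 [192.1, 154.9, 84.7, 52.0] 234.0 179.2 [0.517 0.047 0.03 ]
top tray_handle 0.93 [190.5, 153.0, 88.1, 54.3] 234.2 179.0 [0.518 0.046 0.03 ]
top tray_handle 0.86 [317.2, 241.0, 57.4, 89.3] 348.3 287.0 [ 0.258 -0.223  0.03 ]
top tray_handle 0.74 [104.3, 223.7, 89.3, 95.5] 147.3 269.5 [0.301 0.25  0.03 ]
top jar 0.71 [339.1, 194.3, 28.4, 25.4] 353.0 205.9 [ 0.45  -0.243  0.03 ]
top dish 0.57 [374.6, 141.6, 32.7, 27.2] 390.7 155.2 [ 0.576 -0.343  0.03 ]
top dock 0.91 [69.4, 122.0, 217.5, 88.6] 148.0 166.2 [0.55  0.258 0.03 ]
```

View pics/tc.png

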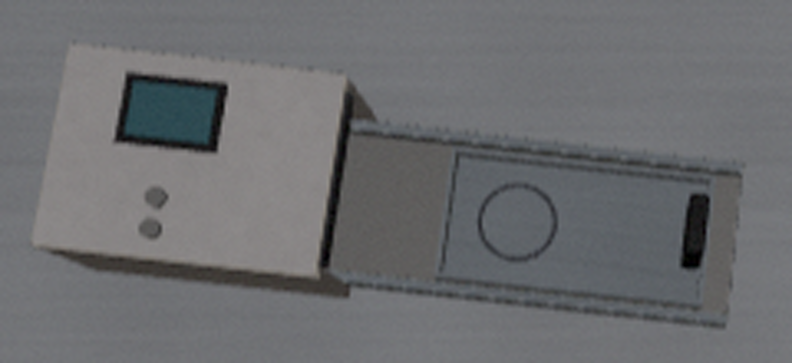

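View pics/cups.png

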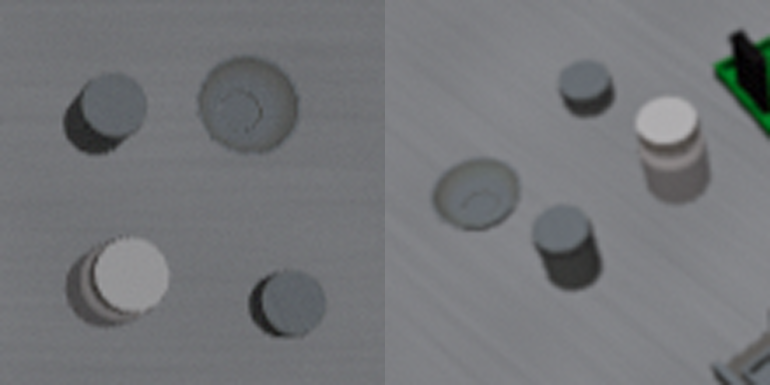

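```bash
python3 - <<'E'
from h import *
P=par("top")
c=lambda x,y,z:ray(P,60+(x+.5)/3.3-.5,110+(y+.5)/3.3-.5,z)[:2]
mk=c(517,222,.012);ht=c(698,232,.083)
print("mark",mk,"handle top",ht,np.linalg.norm(mk-ht),np.degrees(np.arctan2(*(mk-ht)[::-1])))
def ang(a,b):d=b-a;return np.degrees(np.arctan2(d[1],d[0])),np.linalg.norm(d)
print(ang(c(348,76,.106),c(72,43,.106)),ang(c(322,277,.106),c(35,247,.106)))
print(ang(c(743,163,.022),c(370,125,.022)),ang(c(725,326,.022),c(345,283,.022)))
print(ang(c(712,183,.024),c(458,154,.024)),ang(c(697,306,.024),c(440,278,.024)))
print("end mid",(c(743,163,.022)+c(725,326,.022))/2,"mouth mid",(c(348,76,.106)+c(322,277,.106))/2,"hood end",(c(72,43,.106)+c(35,247,.106))/2)
# cup top circle
a=lambda x,y,z:ray(P,320+(x+.5)/3.5-.5,125+(y+.5)/3.5-.5,z)[:2]
print("cup",a(114,105,.06),"jar",a(131,275,.08),"short",a(289,303,.028),"dish",a(249,105,.024))
S=par("scene");b=lambda x,y,z:ray(S,120+(x+.5)/3.5-.5,105+(y+.5)/3.5-.5,z)[:2]
print("scene cup",b(562-385+0,230,.06),"scene mark",ray(S,272.5,237,.012))
print(par("wrist"))
E
```

```text
mark [0.52657583 0.09162791] handle top [ 0.50425728 -0.04162266] 0.13510674666802636 80.49161350753437
(np.float64(82.79916890290173), np.float64(0.19321310202870742)) (np.float64(83.69833174182702), np.float64(0.1951649818243024))
(np.float64(83.83831752535914), np.float64(0.2837162457146589)) (np.float64(83.20646344301053), np.float64(0.28346843368547686))
(np.float64(83.12529748795878), np.float64(0.1925162554489983)) (np.float64(83.44447521336801), np.float64(0.19157285856577366))
end mid [ 0.50735474 -0.07171611] mouth mid [0.54032335 0.20763304] hood end [0.56314372 0.40047052]
cup [ 0.57009485 -0.23876374] jar [ 0.44942166 -0.23928131] short [ 0.43625426 -0.3630951 ] dish [ 0.57937516 -0.34546551]
scene cup [ 0.57102468 -0.23555217] scene mark [0.52499809 0.09279631 0.012     ]
(array([[286.05020624,   0.        , 257.27433509],
       [  0.        , 286.05020624, 193.19083707],
       [  0.        ,   0.        ,   1.        ]]), array([[ 0.37695987, -0.92622875,  0.00124726],
       [-0.87825183, -0.35700562,  0.31815203],
       [-0.29423628, -0.12102595, -0.94803889]]), array([-0.57674623, -0.04108424,  0.37994276]))
```

Candidates: the plain cylinder at top (350,157)/scene (172,175), whose side shows clearly taller; the one at top (402,211)/scene (177,130), flat, so the short cup; the rack cylinders at top (440–500,42); and the jar at top (353,205). I choose the first as tall_cup, since the crop shows it plain steel and about twice as tall. Of the trays, the steel one in the dock at top (234,179) is meant, not the green ones.

Request:
arm_command(
  steps=[
    [[0,0,0.05],[35,29,0],0],
    [[0,0,0.05],[35,29,0],0],
    [[0,0,0.05],[35,29,0],0],
    [[0,0,0.05],[35,29,0],0],
    [[0,0,0.05],[35,29,0],0],
    [[0,0,0.05],[35,29,0],0],
    [[0,0,0.05],[35,29,0],0],
    [[0,0,0.05],[35,29,0],0],
    [[0,0,0.05],[25,29,0],0],
    [[0,0,0.05],[20,29,0],0],
    [[0,0,0],[0,0,0],0],
    [[0,0,0],[0,0,0],0],
  ],
)

```text
clock: 2.4
position: [0.5416, -0.2429, 0.2313]
ee_rot: [0.0, 0.903, 0.429, -0.0]
contact_force: [-0.5, 0.3, -0.3]
width: 0.0853
```

```bash
python3 - <<'E'
from h import *
s=telemetry.get_state();print(s["clock"],s["position"],s["ee_rot"],s["qpos"],s["width"])
P=par("wrist");im=imaging.get_image("wrist");cv2.imwrite("pics/w1.png",im)
for th in("tall_cup",):
  for d in finder.cut_out("wrist",th): print(d["score"],d["extent"])
for p in [(.5705,-.2375,.06),(.5705,-.2375,0)]: print(proj(P,p))
E
```

```text
2.4 [ 0.5416497  -0.24286773  0.23130553] [ 2.39274150e-04  9.03293974e-01  4.29021933e-01 -3.46574996e-04] [-5.38169948e-01  3.03999680e-01  1.46421541e+00 -8.58887559e-04
  1.37336497e+00  1.45975321e-01] 0.08525772240069777
0.95 [258.0, 129.7, 39.0, 46.1]
[273.19331331 152.96376971]
[270.73755882 144.40305448]
```

View pics/w1.png

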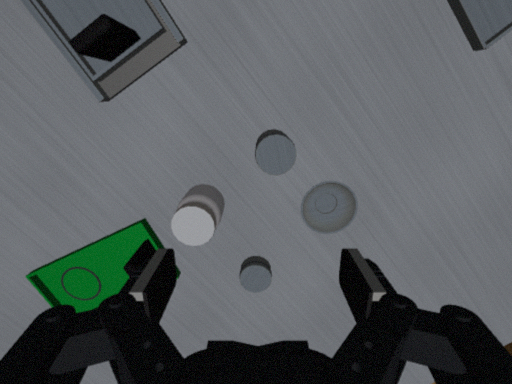

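```bash
python3 - <<'E'
from h import *
P=par("wrist");im=cv2.imread("pics/w1.png")
print(ray(P,275.3,154.3,.06))
cv2.imwrite("pics/w1c.png",cv2.resize(im[120:190,240:310],None,fx=7,fy=7,interpolation=cv2.INTER_CUBIC))
E
```

```text
[ 0.57113913 -0.24071144  0.06      ]
```

View pics/w1c.png

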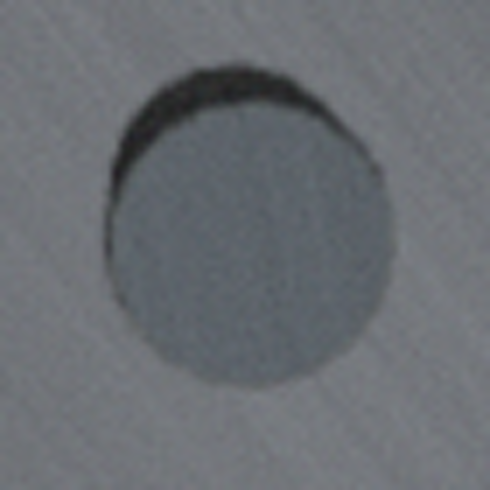

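Request:
arm_command(
  newtons=40,
  steps=[
    [[0,0,0],[30,4,0],0],
    [[0,0,0],[0,0,-50],0],
    [[0,0,0],[0,0,-50],0],
    [[0,0,0],[0,0,-40],0],
    [[0,0,0],[0,0,-20],0],
    [[0,0,0],[0,0,0],0],
    [[0,0,0],[0,0,0],0],
  ],
)

```text
clock: 3.38
position: [0.5724, -0.2397, 0.0724]
ee_rot: [0.001, 0.904, 0.429, 0.001]
contact_force: [-0.4, 0.9, -0.3]
width: 0.0851
```

```bash
python3 - <<'E'
from h import *
s=telemetry.get_state();print(s["position"],s["contact_force"])
cv2.imwrite("pics/w2.png",imaging.get_image("wrist"))
E
```

```text
[ 0.57238338 -0.23965044  0.07239849] [-0.43897617  0.91869572 -0.33254523]
```

View pics/w2.png

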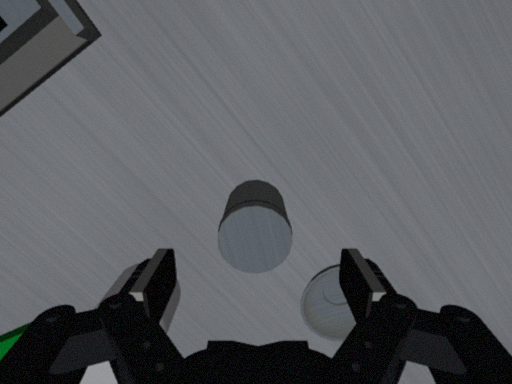

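The cup is centred between the jaws (cup at x≈255, jaws 175 and 340, their middle ≈257). I go down and close.

Request:
arm_command(
  newtons=40,
  steps=[
    [[0,0,0],[0,0,-25],0],
    [[0,0,0],[0,0,-23],0],
    [[0,0,0],[0,0,0],0],
    [[0,0,0],[0,0,0],120],
    [[0,0,0],[0,0,0],200],
    [[0,0,0],[0,0,0],255],
    [[0,0,0],[0,0,0],255],
    [[0,0,0],[0,0,0],255],
    [[0,0,0],[0,0,0],255],
  ],
)

```text
clock: 4.55
position: [0.5727, -0.2389, 0.025]
ee_rot: [0.001, 0.903, 0.429, 0.001]
contact_force: [-1.2, 1.0, 6.7]
width: 0.045
```

Request:
arm_command(
  steps=[
    [[0,0,0],[0,0,15],255],
    [[0,0,0],[0,0,35],255],
    [[0,0,0],[0,0,40],255],
    [[0,0,0],[0,0,40],255],
    [[0,0,0],[-6,30,10],255],
    [[0,0,0],[-6,40,0],255],
    [[0,0,0],[-6,40,0],255],
    [[0,0,0],[-6,40,0],255],
    [[0,0,0],[-6,40,0],255],
    [[0,0,0],[-6,40,0],255],
    [[0,0,0],[-5,40,0],255],
    [[0,0,0],[-5,40,0],255],
    [[0,0,0],[0,20,0],255],
    [[0,0,0],[0,0,0],255],
    [[0,0,0],[0,0,0],255],
  ],
)

```text
clock: 6.42
position: [0.5259, 0.0909, 0.1637]
ee_rot: [0.0, 0.903, 0.429, 0.0]
contact_force: [0.0, 0.3, -2.1]
width: 0.045
```

```bash
python3 - <<'E'
from h import *
s=telemetry.get_state();print(s["clock"],s["position"],s["contact_force"],s["ee_rot"])
P=par("wrist");cv2.imwrite("pics/w3.png",imaging.get_image("wrist"))
cv2.imwrite("pics/s3.png",imaging.get_image("scene"))
print(proj(P,[.526,.092,.012]))
E
```

```text
6.425 [0.52590633 0.09088739 0.16367399] [ 0.04464399  0.30834856 -2.06348458] [4.25052432e-04 9.03268873e-01 4.29074774e-01 1.57982077e-05]
[255.28929658 176.52982385]
```

View pics/w3.png

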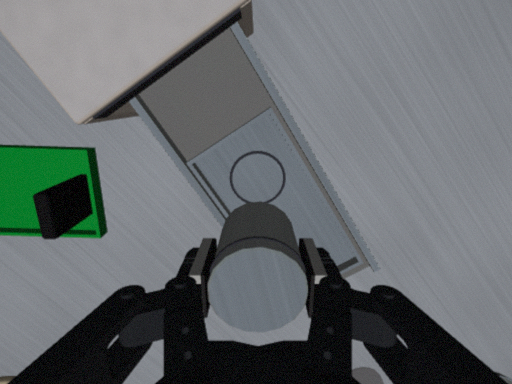

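View pics/s3.png

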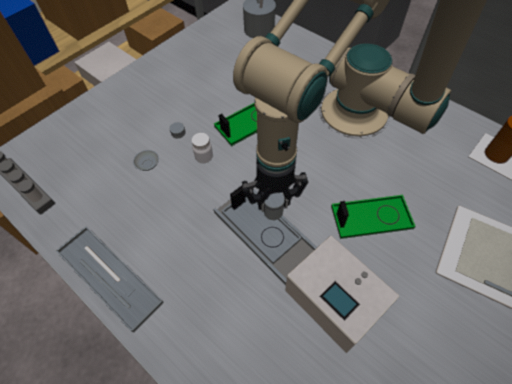

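```bash
python3 - <<'E'
from h import *
P=par("wrist")
print("mark",ray(P,258,178,.012),"cuptop",ray(P,257.5,282,.1637+.035))
print(telemetry.get_state()["position"])
E
```

```text
mark [0.52726947 0.08863673 0.012     ] cuptop [0.52929212 0.09248648 0.1987    ]
[0.52596475 0.09055076 0.16347065]
```

Request:
arm_command(
  steps=[
    [[0,0,0],[-1,0,-40],255],
    [[0,0,0],[0,0,-40],255],
    [[0,0,0],[0,0,-25],255],
    [[0,0,0],[0,0,-12],255],
    [[0,0,0],[0,0,0],255],
    [[0,0,0],[0,0,0],255],
  ],
)

```text
clock: 7.28
position: [0.526, 0.0913, 0.0474]
ee_rot: [0.001, 0.903, 0.429, 0.001]
contact_force: [-0.0, 0.0, -1.7]
width: 0.0446
```

```bash
python3 - <<'E'
from h import *
s=telemetry.get_state();print(s["clock"],s["position"],s["contact_force"])
a=imaging.get_image("scene")[170:290,200:340];b=imaging.get_image("wrist");c=imaging.get_image("top")[130:230,150:300]
cv2.imwrite("pics/a4.png",np.hstack([cv2.resize(a,(420,360),interpolation=2),cv2.resize(c,(360,360),interpolation=2)]));cv2.imwrite("pics/w4.png",b)
E
```

```text
7.275 [0.5260366  0.09127464 0.04739682] [-0.04281215  0.02961254 -1.70123822]
```

View pics/a4.png

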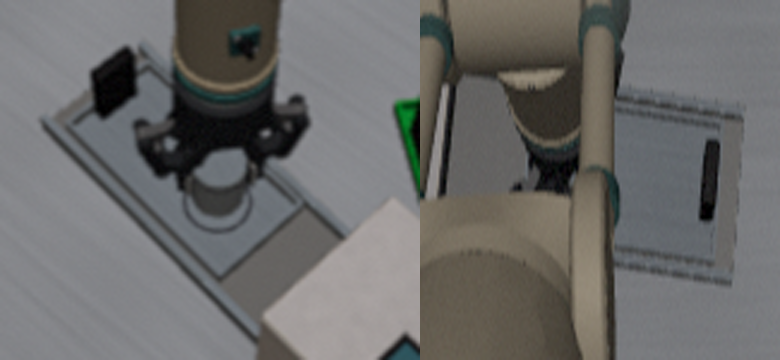

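View pics/w4.png

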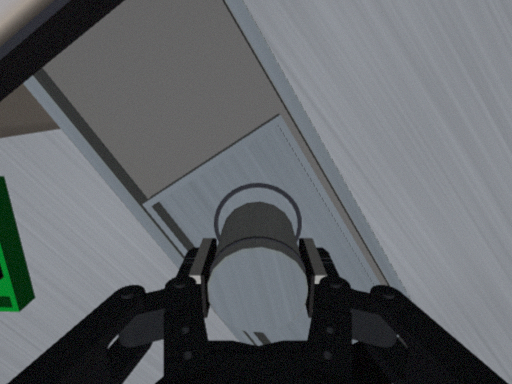

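```bash
python3 - <<'E'
from h import *
K,R,t=par("wrist");c=-R.T@t
fwd=np.array([.63,.777,0]) # tool x
print("cam",c, R@fwd)
tf=R@np.array([0,0,1.])
# image up direction = world horizontal of -camera y
u=-R[1].copy();u[2]=0;u/=np.linalg.norm(u);print("up dir",u)
far=ray((K,R,t),258,183,.012);print("ring center est",far-u*.030)
cb=ray((K,R,t),257,203,.0224);print("cup centre est (bottom .0224)",cb-u*.023, telemetry.get_state()["position"])
S=par("scene")
# scene ring in crop: ctr, cup bottom
print("scene ring",ray(S,200+217/3,170+201/3,.012),"cup bottom ctr",ray(S,200+218/3,170+190/3,.0224))
E
```

```text
cam [0.57760729 0.15358821 0.19015671] [-0.00298089 -0.94866419 -0.31726389]
up dir [0.63272353 0.77437777 0.        ]
ring center est [0.52606201 0.08903054 0.012     ]
cup centre est (bottom .0224) [0.52367483 0.08715076 0.0224    ] [0.52573768 0.09145968 0.04739393]
scene ring [0.52527954 0.09246876 0.012     ] cup bottom ctr [0.52074463 0.08950718 0.0224    ]
```

Request:
arm_command(
  steps=[
    [[0,0,0],[2,2,-4],255],
    [[0,0,0],[0,0,-2],255],
    [[0,0,0],[0,0,-2],255],
    [[0,0,0],[0,0,0],255],
    [[0,0,0],[0,0,0],255],
  ],
)

```text
clock: 8.05
position: [0.5269, 0.0934, 0.0383]
ee_rot: [0.0, 0.903, 0.429, -0.0]
contact_force: [-0.5, -0.9, -1.6]
width: 0.045
```

Request:
arm_command(
  steps=[
    [[0,0,0],[0,0,-1],255],
    [[0,0,0],[0,0,0],255],
    [[0,0,0],[0,0,0],255],
  ],
)

```text
clock: 8.43
position: [0.5269, 0.0934, 0.0373]
ee_rot: [0.0, 0.903, 0.429, 0.0]
contact_force: [-0.1, 0.1, -0.9]
width: 0.0449
```

```bash
python3 - <<'E'
from h import *
cv2.imwrite("pics/w5.png",imaging.get_image("wrist"))
E
```

```text
(no output)
```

View pics/w5.png

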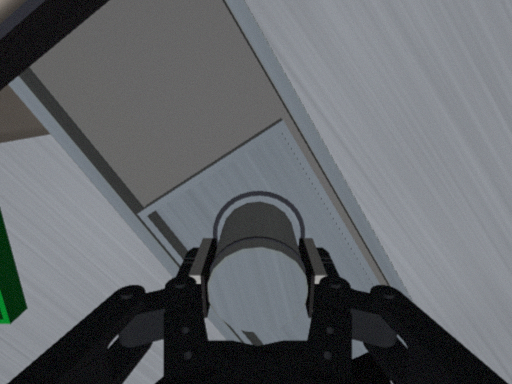

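Request:
arm_command(
  steps=[
    [[0,0,0],[1,1,0],255],
    [[0,0,0],[0,0,-1],255],
    [[0,0,0],[0,0,0],255],
  ],
)

```text
clock: 8.85
position: [0.5283, 0.0946, 0.037]
ee_rot: [0.0, 0.903, 0.429, 0.001]
contact_force: [-1.9, 0.5, 4.1]
width: 0.0453
```

Seated (about +5 N relative to the hanging load). Release and rise straight up.

Request:
arm_command(
  steps=[
    [[0,0,0],[0,0,0],190],
    [[0,0,0],[0,0,0],100],
    [[0,0,0],[0,0,0],0],
    [[0,0,0],[0,0,0],0],
    [[0,0,0],[0,0,0],0],
    [[0,0,0],[0,0,0],0],
    [[0,0,0],[0,0,20],0],
    [[0,0,0],[0,0,45],0],
    [[0,0,0],[0,0,50],0],
    [[0,0,0],[0,0,20],0],
    [[0,0,0],[0,0,0],0],
  ],
)

```text
clock: 10.22
position: [0.5291, 0.0945, 0.1731]
ee_rot: [0.001, 0.903, 0.429, 0.002]
contact_force: [-0.7, -0.2, -0.1]
width: 0.0852
```

```bash
python3 - <<'E'
from h import *
s=telemetry.get_state();print(s["clock"],s["position"],s["contact_force"],s["width"])
cv2.imwrite("pics/w6.png",imaging.get_image("wrist"))
a=imaging.get_image("scene")[170:290,200:340];cv2.imwrite("pics/s6.png",cv2.resize(a,(700,600),interpolation=2))
E
```

```text
10.225 [0.52905734 0.09453517 0.17305846] [-0.73673603 -0.22150258 -0.07345044] 0.08520695820296414
```

View pics/w6.png

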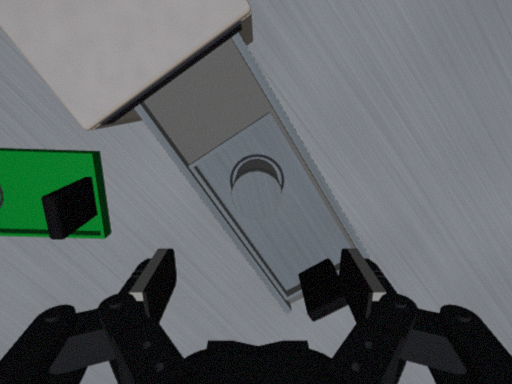

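View pics/s6.png

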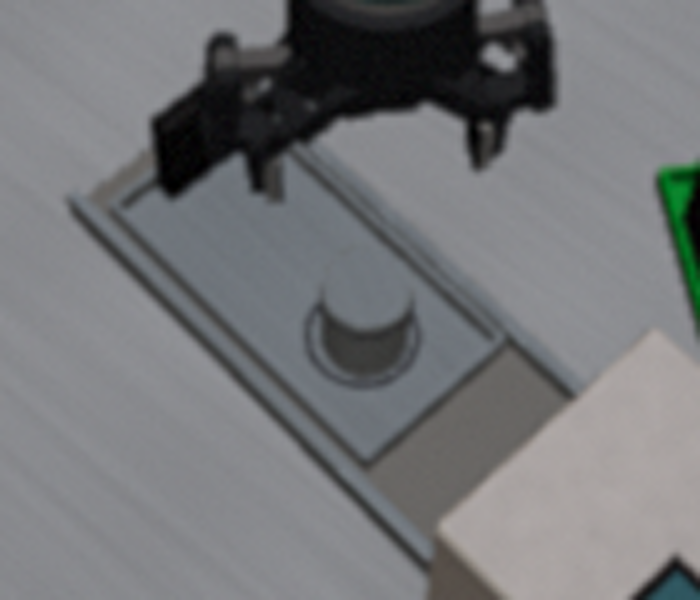

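Request:
arm_command(
  steps=[
    [[0,0,-0.125],[0,0,5],0],
    [[0,0,-0.125],[-3,-20,0],0],
    [[0,0,-0.125],[-3,-20,0],0],
    [[0,0,-0.125],[-3,-20,0],0],
    [[0,0,-0.125],[-3,-20,0],0],
    [[0,0,-0.125],[-3,-20,0],0],
    [[0,0,-0.125],[-3,-20,0],0],
    [[0,0,-0.125],[0,-16,0],0],
    [[0,0,0],[0,0,0],0],
    [[0,0,0],[0,0,0],0],
  ],
)

```text
clock: 11.58
position: [0.5093, -0.041, 0.1753]
ee_rot: [-0.0, 0.998, -0.056, -0.001]
contact_force: [0.8, -0.4, 0.7]
width: 0.0854
```

```bash
python3 - <<'E'
from h import *
s=telemetry.get_state();print(s["clock"],s["position"],s["ee_rot"],s["contact_force"],s["qpos"])
P=par("wrist");cv2.imwrite("pics/w7.png",imaging.get_image("wrist"))
print(proj(P,[.511,-.0415,.083]),s["position"])
a=imaging.get_image("top")[110:220,60:300];cv2.imwrite("pics/t7.png",cv2.resize(a,None,fx=3.3,fy=3.3,interpolation=2))
E
```

```text
11.575 [ 0.5093311  -0.04096222  0.17529609] [-3.94823105e-04  9.98443754e-01 -5.57565879e-02 -1.05697915e-03] [ 0.79668642 -0.41804385  0.67455602] [-2.16807704e-01  2.20740535e-01  1.72772341e+00  4.73488662e-04
  1.19534196e+00  1.46538562e+00]
[256.15981867 195.11867854] [ 0.5093311  -0.04096222  0.17529609]
```

View pics/w7.png

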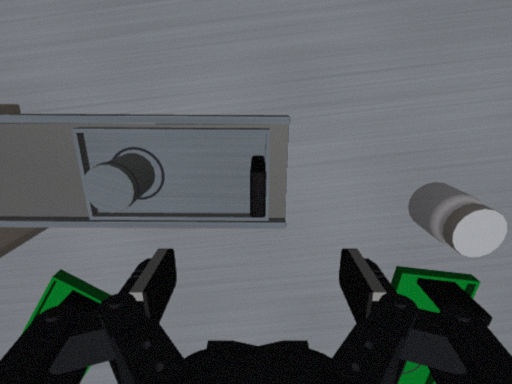

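View pics/t7.png

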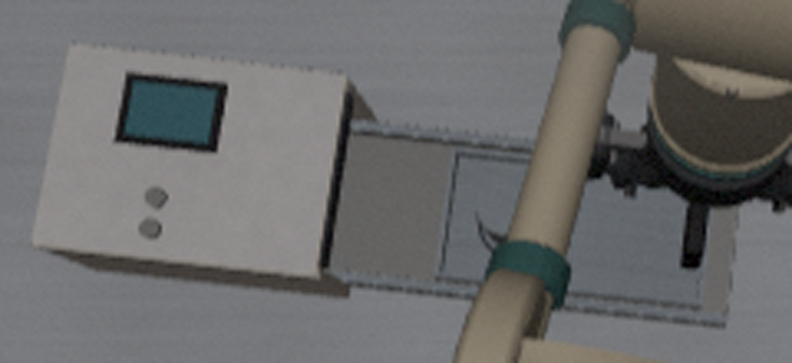

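Request:
arm_command(
  newtons=30,
  steps=[
    [[0,0,0],[1,-1,-45],0],
    [[0,0,0],[0,0,-45],0],
    [[0,0,0],[0,0,-25],0],
    [[0,0,0],[0,0,-10],0],
    [[0,0,0],[0,0,0],80],
    [[0,0,0],[0,0,0],130],
    [[0,0,0],[0,0,0],160],
    [[0,0,0],[0,0,0],180],
    [[0,0,0],[0,0,0],190],
    [[0,0,0],[0,0,0],190],
  ],
)

```text
clock: 12.92
position: [0.5109, -0.0426, 0.0515]
ee_rot: [0.0, 0.998, -0.057, 0.0]
contact_force: [0.4, -0.1, 0.2]
width: 0.0219
```

Request:
arm_command(
  newtons=30,
  steps=[
    [[0,0,0],[0,0,0],200],
    [[0,0,0],[0,0,0],210],
    [[0,0,0],[0,0,0],220],
    [[0,0,0],[0,0,0],240],
    [[0,0,0],[0,0,0],255],
    [[0,0,0],[0,0,0],255],
  ],
)

```text
clock: 13.68
position: [0.511, -0.042, 0.0514]
ee_rot: [-0.0, 0.998, -0.057, 0.0]
contact_force: [1.5, 5.1, 2.1]
width: 0.0133
```

Request:
arm_command(
  steps=[
    [[0,0,0],[0.2,2,0],255],
    [[0,0,0],[0.5,4,0],255],
    [[0,0,0],[0.7,6,0],255],
    [[0,0,0],[0.9,8,0],255],
    [[0,0,0],[0.9,8,0],255],
    [[0,0,0],[0.9,8,0],255],
    [[0,0,0],[0.9,8,0],255],
    [[0,0,0],[0.9,8,0],255],
    [[0,0,0],[0.9,8,0],255],
    [[0,0,0],[0.9,8,0],255],
    [[0,0,0],[0.9,8,0],255],
    [[0,0,0],[0.9,8,0],255],
    [[0,0,0],[0.9,8,0],255],
    [[0,0,0],[0.7,6,0],255],
    [[0,0,0],[0.5,4,0],255],
    [[0,0,0],[0.4,3,0],255],
  ],
)

```text
clock: 15.68
position: [0.5229, 0.0606, 0.0514]
ee_rot: [0.002, 0.998, -0.056, -0.0]
contact_force: [-0.4, -5.4, 2.5]
width: 0.0136
```

```bash
python3 - <<'E'
from h import *
s=telemetry.get_state();print(s["clock"],s["position"],s["contact_force"],s["moment"])
a=imaging.get_image("scene")[160:310,200:400];cv2.imwrite("pics/s8.png",cv2.resize(a,(800,600),interpolation=2))
E
```

```text
15.675 [0.522876   0.06055384 0.05143659] [-0.35898341 -5.41320823  2.53857418] [-0.48629069  0.13131521  0.02747725]
```

View pics/s8.png

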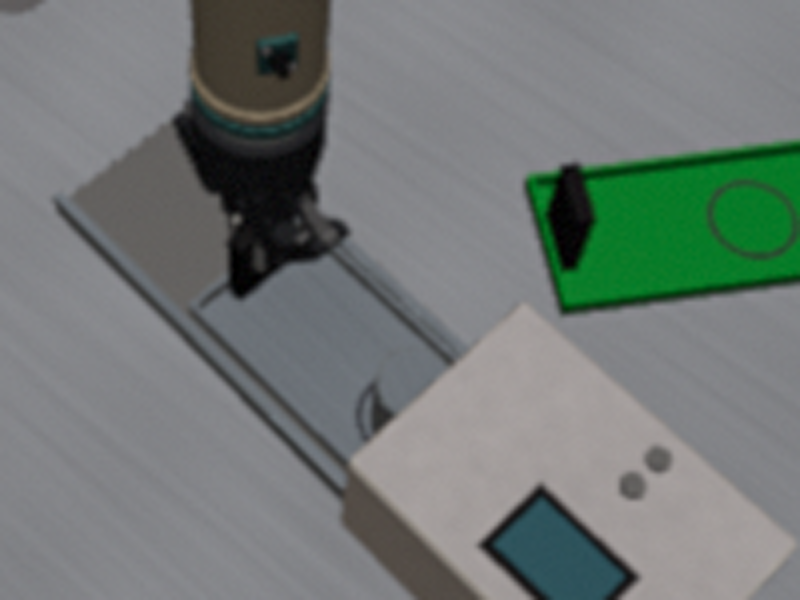

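The tray is sliding with the cup still standing (entering the hood at about (380,405) in the crop). Friction reads about 5.4 N. From here I use short moves with force readings.

Request:
arm_command(
  steps=[
    [[0,0,0],[0.3,3,0],255],
    [[0,0,0],[0.5,4,0],255],
    [[0,0,0],[0.5,4,0],255],
    [[0,0,0],[0.3,3,0],255],
  ],
)

```text
clock: 16.23
position: [0.5245, 0.0745, 0.0514]
ee_rot: [0.002, 0.998, -0.056, 0.0]
contact_force: [-1.0, -5.9, 2.1]
width: 0.0134
```

Request:
arm_command(
  steps=[
    [[0,0,0],[0.3,3,0],255],
    [[0,0,0],[0.3,3,0],255],
    [[0,0,0],[0.3,3,0],255],
  ],
)

```text
clock: 16.6
position: [0.5254, 0.0834, 0.0514]
ee_rot: [0.002, 0.998, -0.056, 0.0]
contact_force: [-0.8, -6.7, 3.3]
width: 0.0132
```

Request:
arm_command(
  steps=[
    [[0,0,0],[0.3,3,0],255],
    [[0,0,0],[0.3,3,0],255],
    [[0,0,0],[0.3,3,0],255],
  ],
)

```text
clock: 16.98
position: [0.5263, 0.0924, 0.0514]
ee_rot: [0.002, 0.998, -0.056, 0.0]
contact_force: [-0.7, -6.8, 2.8]
width: 0.0135
```

Request:
arm_command(
  steps=[
    [[0,0,0],[0.3,3,0],255],
    [[0,0,0],[0.3,3,0],255],
  ],
)

```text
clock: 17.23
position: [0.5269, 0.0984, 0.0514]
ee_rot: [0.002, 0.998, -0.056, 0.0]
contact_force: [-0.8, -6.7, 2.6]
width: 0.0135
```

Request:
arm_command(
  steps=[
    [[0,0,0],[0.3,3,0],255],
    [[0,0,0],[0.3,3,0],255],
  ],
)

```text
clock: 17.48
position: [0.5275, 0.1044, 0.0515]
ee_rot: [0.002, 0.998, -0.056, -0.0]
contact_force: [-1.9, -5.7, 3.0]
width: 0.0133
```

Request:
arm_command(
  steps=[
    [[0,0,0],[0.3,3,0],255],
    [[0,0,0],[0.3,3,0],255],
  ],
)

```text
clock: 17.73
position: [0.5281, 0.1104, 0.0515]
ee_rot: [0.002, 0.998, -0.056, -0.0]
contact_force: [-1.0, -7.1, 3.0]
width: 0.0137
```

Request:
arm_command(
  steps=[
    [[0,0,0],[0.4,3,0],255],
    [[0,0,0],[0.4,3,0],255],
  ],
)

```text
clock: 17.98
position: [0.5288, 0.1163, 0.0514]
ee_rot: [0.002, 0.998, -0.056, -0.0]
contact_force: [-0.0, -6.7, 3.1]
width: 0.0137
```

Request:
arm_command(
  steps=[
    [[0,0,0],[0.4,3,0],255],
    [[0,0,0],[0.4,3,0],255],
  ],
)

```text
clock: 18.23
position: [0.5294, 0.1217, 0.0514]
ee_rot: [0.003, 0.998, -0.056, -0.0]
contact_force: [-1.2, -10.0, 4.5]
width: 0.014
```

Request:
arm_command(
  steps=[
    [[0,0,0],[0.4,3,0],255],
    [[0,0,0],[0.3,2,0],255],
  ],
)

```text
clock: 18.48
position: [0.5299, 0.1259, 0.0514]
ee_rot: [0.003, 0.998, -0.055, -0.001]
contact_force: [-1.3, -11.6, 5.2]
width: 0.0133
```

Request:
arm_command(
  steps=[
    [[0,0,0],[0.3,3,0],255],
    [[0,0,0],[0.3,2,0],255],
  ],
)

```text
clock: 18.73
position: [0.5303, 0.1301, 0.0515]
ee_rot: [0.004, 0.998, -0.055, -0.001]
contact_force: [-1.5, -13.9, 6.3]
width: 0.014
```

The force climbs at about 0.5 N/mm from y≈0.116: that is the buffer, now pressed about 14 mm. I ease the hand back before letting go so the tray isn't jolted.

Request:
arm_command(
  steps=[
    [[0,0,0],[0,-1,0],255],
    [[0,0,0],[0,-1,0],255],
    [[0,0,0],[0,0,0],255],
  ],
)

```text
clock: 19.1
position: [0.5303, 0.1303, 0.0514]
ee_rot: [0.002, 0.998, -0.056, -0.001]
contact_force: [-1.7, -5.9, 3.7]
width: 0.0138
```

Request:
arm_command(
  steps=[
    [[0,0,0],[0,-1,0],255],
    [[0,0,0],[0,-0.5,0],255],
    [[0,0,0],[0,0,0],255],
  ],
)

```text
clock: 19.48
position: [0.5304, 0.1303, 0.0514]
ee_rot: [0.001, 0.998, -0.056, -0.001]
contact_force: [-2.9, -3.5, 5.0]
width: 0.0138
```

Request:
arm_command(
  steps=[
    [[0,0,0],[0,0,0],215],
    [[0,0,0],[0,0,0],200],
    [[0,0,0],[0,0,0],180],
    [[0,0,0],[0,0,0],140],
    [[0,0,0],[0,0,0],100],
    [[0,0,0],[0,0,0],60],
    [[0,0,0],[0,0,0],60],
  ],
)

```text
clock: 20.35
position: [0.5311, 0.131, 0.0513]
ee_rot: [0.0, 0.998, -0.057, 0.0]
contact_force: [1.0, 0.4, -0.4]
width: 0.0655
```

```bash
python3 - <<'E'
from h import *
s=telemetry.get_state();print(s["clock"],s["position"],s["contact_force"],s["width"])
a=imaging.get_image("wrist");cv2.imwrite("pics/w9.png",a)
E
```

```text
20.35 [0.53106396 0.13103264 0.05131802] [ 0.97120282  0.35827374 -0.37262823] 0.06546008872772821
```

View pics/w9.png

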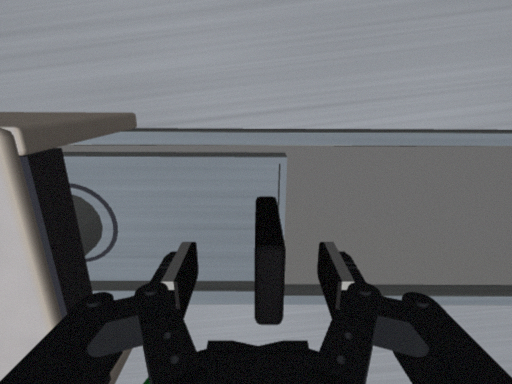

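Request:
arm_command(
  steps=[
    [[0,0,0],[0,-5,0],30],
    [[0,0,0],[0,0,15],30],
    [[0,0,0],[0,0,40],0],
    [[0,0,0],[0,0,50],0],
    [[0,0,0],[0,0,20],0],
    [[0,0,0],[0,0,0],0],
    [[0,0,0],[0,0,0],0],
  ],
)

```text
clock: 21.28
position: [0.5303, 0.1258, 0.1757]
ee_rot: [0.0, 0.998, -0.057, -0.001]
contact_force: [-0.3, -0.7, -1.3]
width: 0.0852
```

```bash
python3 - <<'E'
from h import *
s=telemetry.get_state();print(s["clock"],s["position"],s["contact_force"],s["width"])
P=par("wrist");np.save("P10.npy",np.array([*P[0].ravel(),*P[1].ravel(),*P[2]]))
a=imaging.get_image("wrist");cv2.imwrite("pics/w10.png",a)
b=imaging.get_image("scene")[160:310,200:400];cv2.imwrite("pics/s10.png",cv2.resize(b,(800,600),interpolation=2))
E
```

```text
21.275 [0.53026233 0.12581886 0.1757444 ] [-0.33200557 -0.66925308 -1.29935152] 0.0851541355343181
```

View pics/w10.png

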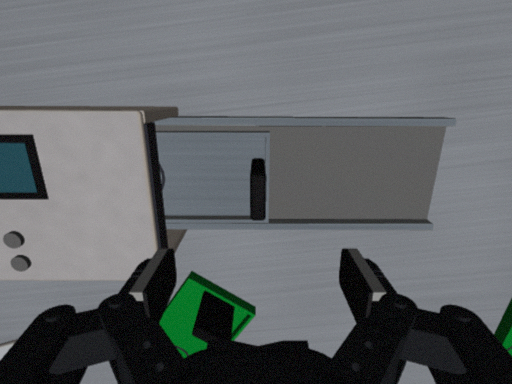

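View pics/s10.png

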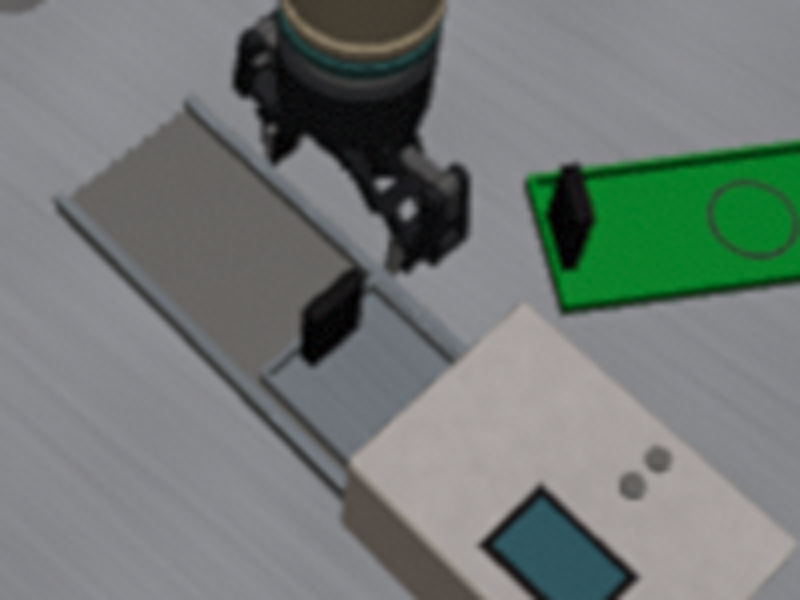

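Handle now sits at the same pixel (258,195) relative to the jaws as before gripping, so y≈0.1255: about 10 mm beyond first contact (≈0.115–0.116). I tilt the camera to look under the hood and check the cup.

Request:
arm_command(
  steps=[
    [[0.15,0,0],[0,-25,0],0],
    [[0.15,0,0],[0,-25,0],0],
    [[0.15,0,0],[0,-20,-10],0],
    [[0.1,0,0],[0,0,-15],0],
    [[0,0,0],[0,0,0],0],
    [[0,0,0],[0,0,0],0],
  ],
)

```text
clock: 22.12
position: [0.5309, 0.0564, 0.1513]
ee_rot: [-0.271, 0.961, -0.054, -0.016]
contact_force: [0.5, -0.2, 0.2]
width: 0.0853
```

```bash
python3 - <<'E'
from h import *
s=telemetry.get_state();print(s["clock"],s["position"],s["ee_rot"])
P=par("wrist");a=imaging.get_image("wrist");cv2.imwrite("pics/w11.png",a)
d=np.array([.117,.993,0]);h=np.array([.531,.1255,0]);m=h+.133*d;m[2]=.012
print(m,proj(P,m),-P[1].T@P[2])
E
```

```text
22.125 [0.5309313  0.05642243 0.15132947] [-0.27079194  0.96097015 -0.05439898 -0.01577455]
[0.546561 0.257569 0.012   ] [179.552401   160.46607576] [ 0.61277733 -0.02699031  0.26810596]
```

View pics/w11.png

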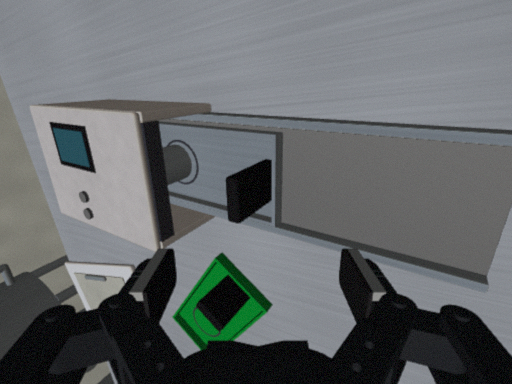

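```bash
python3 - <<'E'
from h import *
P=par("wrist");a=cv2.imread("pics/w11.png")
x0,y0,f=140,120,9
c=cv2.resize(a[y0:y0+75,x0:x0+80],None,fx=f,fy=f,interpolation=cv2.INTER_CUBIC)
c=cv2.convertScaleAbs(c,alpha=1.5)
d=np.array([.117,.993,0]);n=np.array([.993,-.117,0]);h=np.array([.531,.1255,0])
m=h+.133*d;m[2]=.012
for r,col in((.030,(0,255,0)),(.023,(0,0,255))):
  for t in np.linspace(0,2*np.pi,120):
    q=proj(P,m+r*(np.cos(t)*d+np.sin(t)*n))
    cv2.circle(c,(int((q[0]-x0+.5)*f),int((q[1]-y0+.5)*f)),1,col,-1)
cv2.imwrite("pics/w11c.png",c[:600])
E
```

```text
(no output)
```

View pics/w11c.png

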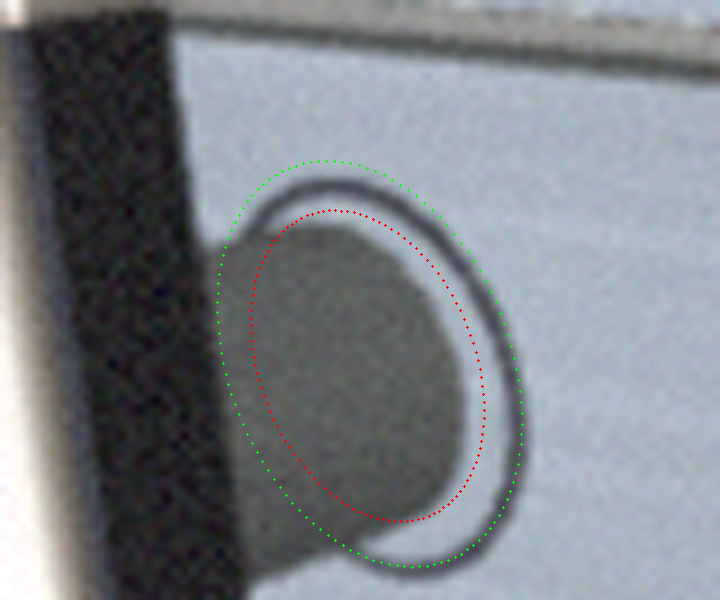

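The cup stands upright wholly inside the ring (about 3–4 mm off centre). A last check of the bystanders and the tray's rest, then hand in.

```bash
python3 - <<'E'
from h import *
o={n:cv2.imread(f"pics/{n}0.png") for n in("scene","top")}
im={n:imaging.get_image(n) for n in("scene","top")}
for n,r in(("scene",(120,220,120,215)),("top",(135,225,325,420))):
  a,b,c,d=r;print(n,cv2.phaseCorrelate(np.float32(cv2.cvtColor(o[n][a:b,c:d],6)),np.float32(cv2.cvtColor(im[n][a:b,c:d],6))))
w1=cv2.imread("pics/w11.png");w2=imaging.get_image("wrist")
print("wrist diff",np.abs(w1[110:240,140:290].astype(int)-w2[110:240,140:290]).mean(), telemetry.get_state()["contact_force"])
cv2.imwrite("pics/s12.png",im["scene"])
E
```

```text
scene ((0.1261327948268729, 0.1565522261890635), 0.5996964279810587)
top ((0.1547615795134547, 0.012810503671190077), 0.33990954447675636)
wrist diff 6.164700854700855 [ 0.34551846 -0.57074362 -0.92040439]
```

View pics/s12.png

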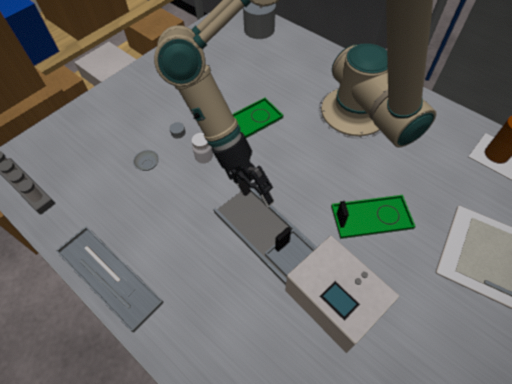

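```bash
python3 -c "
from rig import manip;print(manip.sign_off())"
```

```text
the job is handed in; nothing more can be done
None
```

The tall cup stands on the tray's mark, and the tray is pushed in under the hood and resting against the buffer. I handed the job in at about 22 s; no verdict was reported.

- **Push:** I felt the buffer when the hand force climbed about 0.5 N per mm above the roughly 6.5 N of sliding friction. I pressed it about 15 mm, then eased the hand back and let go.
- **Buffer now:** The tray sprang back about 5 mm on release. I worked out from the force readings and the wrist camera that it is still pressed about 8–11 mm. I had no direct reading of the buffer.
- **Cup:** A tilted look under the hood shows it upright and inside the ring, but about 3–4 mm off centre towards the hood.
- **Everything else:** The short cup, dish and jar show no shift in the overhead and scene pictures (about 0.2 pixel). The gripper was clear of everything, with contact force near zero.
- **Inconclusive check:** I compared two wrist pictures to see if the tray was still moving. They differed by about 6 grey levels on average. I took that for picture noise and did not investigate.

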